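# Empty the sorting tray through its gated spout

## Task

Empty the nuts out of the sorting tray: with the fingertips push the gate by its upright ear fully open, sweep the three hex nuts over the tray floor and out of the spout so that they all drop into the bin below it, then push the gate fully shut again. Only push and sweep: nothing is to be lifted. The small grease pot stays standing where it is in the tray, and the bin and the other things around are left where they are.

Things in the scene. Friction and masses are not known exactly. Their poses are not given: they have to be found in the camera images.
- tray: Fixed grey sheet-metal sorting tray on legs, 240 x 240 mm. Origin on the worktop under its centre; -x points out through the spout, roughly to the robot; +y to its left seen from the robot. Flat floor at z = 90 mm. Inner faces of the rims: sides y = +-117 mm (16 mm above the floor), back x = +117 mm (20 mm), front x = -117 mm (14 mm) with a 72 mm wide mouth at y = 0.
- spout (a point): Middle of the spout's outer end, at floor height (90 mm), at x = -151, y = 0 mm of the tray. The spout goes on from the mouth, level with the floor, 70 mm wide between cheeks 9 mm high. Two straight fences, 14 mm high, narrow the floor towards the mouth: from x = -20, y = +-117 to x = -117, y = +-36 mm. A nut pushed past this point drops into the bin.
- gate (a joint): Aluminium gate that slides along the outside of the tray's front, towards the tray's +y, in m: 0 = fully shut across the mouth, 0.078 = fully open, the mouth free. It starts shut or nearly so, needs about 2 N and stays where it is left; stops at both ends. Its top edge is 18 mm above the tray floor (22 mm at the ear's foot).
- gate_ear (a point): Middle of the gate's upright ear: a plate 24 mm long along the tray's x and 3 mm thick along its y, standing from 16 to 38 mm above the tray floor. This point is 27 mm above the floor, at tray x = -121.5 mm, y = 20 mm + the gate's value. Pushing its -y side opens the gate, pushing its +y side shuts it.
- nut_0: Steel hex nut, 19 mm across the flats, 22 mm across corners, 10 mm thick, 18 g, lying flat on the tray floor. Origin at the centre of its underside.
- nut_1: Second steel hex nut, the same as nut_0.
- nut_2: Third steel hex nut, the same as nut_0.
- pot_1: Small closed grease pot, round, white with a tan screw lid, 62 mm across, 35 mm tall, 70 g, standing loose on the tray floor near its left or right rim. Origin at the centre of its underside. Stays where it is.
- bin: Empty open catch bin of black plastic, 90 x 110 x 78 mm (x, y, z), walls 2.5 mm, inner floor 8.5 mm up, standing loose on the worktop with its far half under the spout. Origin at the centre of its underside.
- tape_roll: Roll of masking tape, 105 mm across, 19 mm tall, lying on the worktop left of the tray. Bystander.
- marker: Marker pen, 136 x 16 x 16 mm, on the worktop left of the tray's front. Bystander.
- cork_block: Cork sanding block, 105 x 50 x 32 mm, on the worktop right of the tray. Bystander.
- glue_brush: Flat glue brush, 158 x 25 x 13 mm, on the worktop right of the tray, beyond the cork block. Bystander.

How it is judged:
On the way, in this order (a step that is already met when the one before it is completed fails the run):
1. the gate is pushed fully open (value of joint gate above 0.068 m), for 0.1 s.
2. all three nuts lie in the bin (x of nut_0 in the frame of bin between -0.045 and 0.045 m and y of nut_0 in the frame of bin between -0.055 and 0.055 m and height (world z) of each of nut_0, nut_1, nut_2 below 0.05 m and x of nut_1 in the frame of bin between -0.045 and 0.045 m and y of nut_1 in the frame of bin between -0.055 and 0.055 m and x of nut_2 in the frame of bin between -0.045 and 0.045 m and y of nut_2 in the frame of bin between -0.055 and 0.055 m), for 0.2 s.
At the end, for the whole second after the job is handed in: The gate is shut to within 6 mm; the three nuts lie at rest inside the bin; the grease pot stands upright on the tray floor; the bin stands upright within 30 mm of where it stood (all of step 2 and value of joint gate below 0.006 m and linear speed of each of nut_0, nut_1, nut_2 below 0.02 m/s and x of pot_1 in the frame of tray between -0.1 and 0.117 m and y of pot_1 in the frame of tray between -0.117 and 0.117 m and height (world z) of pot_1 above 0.08 m and angle between each of bin, pot_1's own z axis and vertical below 0.1 rad and distance of bin from where it was at the start of the episode below 0.03 m); the robot touches nothing.
It fails at once if a nut is lifted off the tray floor (underside more than 20 mm above it) (height (world z) of any of nut_0, nut_1, nut_2 above 0.11 m).
It fails at once if the grease pot is lifted (more than 20 mm), tipped, or shoved more than 40 mm from where it stood (height (world z) of pot_1 above 0.11 m or angle between pot_1's own z axis and vertical above 0.5 rad or distance of pot_1 from where it was at the start of the episode above 0.04 m).
It fails at once if the bin is lifted or tipped (height (world z) of bin above 0.015 m or angle between bin's own z axis and vertical above 0.3 rad).
It fails at once if a nut falls onto the worktop beside the bin ((height (world z) of nut_0 below 0.07 m and not (x of nut_0 in the frame of bin between -0.055 and 0.055 m and y of nut_0 in the frame of bin between -0.065 and 0.065 m)) or (height (world z) of nut_1 below 0.07 m and not (x of nut_1 in the frame of bin between -0.055 and 0.055 m and y of nut_1 in the frame of bin between -0.065 and 0.065 m)) or (height (world z) of nut_2 below 0.07 m and not (x of nut_2 in the frame of bin between -0.055 and 0.055 m and y of nut_2 in the frame of bin between -0.065 and 0.065 m))).
It fails at once if a bystander is moved by more than 25 mm (distance of any of tape_roll, marker, cork_block, glue_brush from where it was at the start of the episode above 0.025 m).
It also fails if it takes over 72 s, if anything falls off the work surface, if the arm or the gripper's body presses on something with over 40 N, if the wrist force passes 120 N, or if a joint passes its speed limit or range.

## Robot

A 6-joint arm with a two-finger parallel gripper is mounted at the origin on a cart in front of the work surface, level with it; the furniture and walls round the work are solid. World frame = base frame: x ahead of the robot, y to its left, z up, the work surface at z = 0. Lengths are in m, angles in rad, forces in N, time in s.
With the tool pointing down it reaches from about 0.275 to 0.725 m from the base axis. Payload 15.9 kg.
Tool frame: the origin (TCP) lies at the very end of the fingers, on their centre line; the grasp point (between the pads) lies 19 mm behind it; z points along the fingers, y is the line along which they close (so a half turn about z gives the same grasp; the last joint's range is limited). The gripper opens to 85 mm and grips with 20 to 120 N. Pads are 22 mm wide; open, the fingers measure 114 mm over their backs; the gripper's body (76 mm by 85 mm) begins 54 mm behind the grasp point. The pads swing forward as they close: fully open they stand 13 mm farther back than shut.
Start: joints at [1.317, 0.213, -0.034, 1.323, 0, 1.571], TCP at [0.126, 0.484, 0.192] pointing down, gripper open.
Joint ranges: [-2.98, 2.98], [-0.74, 1.72], [-1.14, 1.35], [-2.1, 2.04], [-1.57, 1.44], [-3.14, 3.14]. Speed limits (rad/s): [1.89, 1.89, 2.39, 2.57, 3.14, 3.14].

## Interface

Orientations are given as a unit quaternion [w, x, y, z].
In Python, from bench import status, eyes, manip gives the robot as it stands.
- The arm moves only by the tool move_arm, never from a script. Its argument "targets" is a list of rows, each an object of numbers: "dx", "dy", "dz": the shift along the world's x, y, z in units of 30 mm (1.0 is 30 mm); "spin": the turn about the world's z in units of 8 degrees (1.0 is 8 degrees); "claw": the closure, from 0 (fully open) to 1 (shut). In form: [{"dx": .., "dy": .., "dz": .., "spin": .., "claw": ..}, ...]. A call has 1 to 20 rows; each row is the pose to reach, as a shift and turn from the pose commanded when the call began; what a row does not reach only later rows make up. A row lasts 1/8 s, in which the tool goes at most 62.5 mm and 10.7 degrees, less where a joint would pass 70% of its speed; a pose out of reach is approached as far as the arm can. A call with a gripper value outside its range is refused whole. The fingers move at their own pace and stop on an object; the grip force is fixed at half the most. Time passes only in rows, so rows that repeat a pose let the fingers close. It gives the time, the measured TCP pose, the force, the opening and the grip force at its end, in the units of the state.
- status.sense(): the state, without advancing time (a new reading comes with each control period).
- eyes.camera(name): name is "scene" or "top"; returns a dict with "pixels" (384x512x3 uint8, red, green, blue), "mtx" (3x3 intrinsics, pixels), "rvec" (rotation vector, rad) and "tvec" (3), from world to camera coordinates, as OpenCV has them. Camera axes: x right, y down, z forward; pixel columns grow to the right and rows downward; lengths in m; the calibration is good to about 2 mm. A picture is of the moment at which its call begins. There is no depth.
- manip.close_job(): hands the job in; it is judged then, once.
The state is a dict: "clock": time; "q": joint angles; "dq": joint speeds; "effort": joint torques, N m; "tcp_pos": TCP position; "orientation": TCP orientation; "wrist_force": force on the tool from outside, world axes, zero at the start; "wrist_torque": the same for the moment, N m; "gripper_width": opening from 0.0 (shut) to 1.0 (fully open); "finger_force": force on a finger pad.
Only numpy, scipy, OpenCV 4.12 (cv2) and the standard library are available. Lean on these libraries where they do the work, as an engineer would, in place of code of your own. Each camera call takes 0.05 s, during which the arm holds its last target. There are 200 camera calls.

## Working session

There is one attempt and no reset: what is moved stays moved. The work goes in short steps, Python scripts to look and compute and a tool call to move; the robot and the scene stay as the last step left them, time stands still between calls to the robot, and variables do not carry over. Pictures are saved under pics/ and viewed, at most 10 in all, crops included, and the job is handed in when it is done.

Besides the shell and the picture viewer there is one more tool, called after "Emit:" as name(argument=value, ...) on one line, values as JSON. move_arm: Moves the arm, as the interface text tells. Its arguments: {"type":"object","properties":{"targets":{"type":"array"}},"required":["targets"]}

```bash
mkdir -p pics; cat > h.py <<'E'
import numpy as np, cv2
from bench import status, eyes, manip
def shot(name,fn,crop=None,scale=1):
    c=eyes.camera(name); np.savez('cal_'+name,m=c['mtx'],r=c['rvec'],t=c['tvec'])
    im=c['pixels'][:,:,::-1]
    cv2.imwrite('raw_'+name+'.png',im)
    if crop: a,b,d,e=crop; im=im[b:e,a:d]
    cv2.imwrite('pics/'+fn,cv2.resize(im,None,fx=scale,fy=scale,interpolation=cv2.INTER_CUBIC))
def back(name,uv,z):
    c=np.load('cal_'+name+'.npz'); R=cv2.Rodrigues(c['r'])[0]; C=-R.T@c['t'].reshape(3)
    d=R.T@np.linalg.inv(c['m'])@np.array([*uv,1.]); return (C+d*(z-C[2])/d[2]).round(4)
def proj(name,p):
    c=np.load('cal_'+name+'.npz'); return cv2.projectPoints(np.array(p,float).reshape(-1,1,3),c['r'],c['t'],c['m'],None)[0].reshape(-1,2).round(1)
E
python3 - <<'E'
from h import *
shot('top','t1.png',None,1.56); shot('scene','s1.png',None,1.56); print(status.sense())
E
```

```text
{'clock': 0.1, 'q': array([ 1.31702258e+00,  2.13303230e-01, -3.49240446e-02,  1.32349500e+00,
       -1.31978647e-05,  1.57079431e+00]), 'dq': array([-7.89821789e-05, -8.91400276e-04,  1.42822407e-03, -8.90853456e-04,
       -1.33860292e-03, -2.23215884e-03]), 'effort': array([-6.37809762e-05, -6.87244248e+01,  4.87808025e+01,  1.21753002e-02,
        5.39568680e-05,  9.40012399e-06]), 'tcp_pos': array([0.12545626, 0.48368564, 0.19169621]), 'orientation': array([-5.20424951e-05,  1.26545644e-01,  9.91960678e-01, -4.60087778e-04]), 'wrist_force': array([-0.71865659, -0.33217692, -1.81119181]), 'wrist_torque': array([0.03793231, 0.04307207, 0.04639526]), 'finger_force': 0.0, 'gripper_width': 0.9975983627242472}
```

View pics/t1.png

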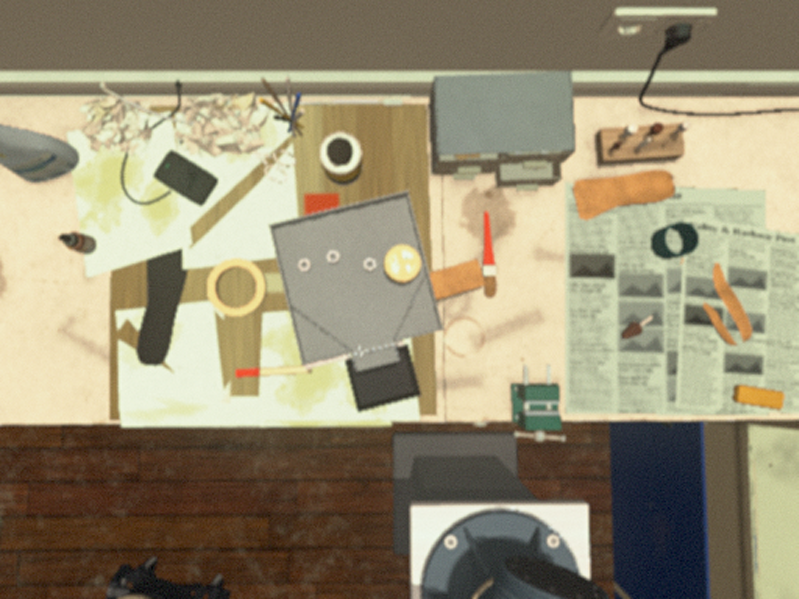

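View pics/s1.png

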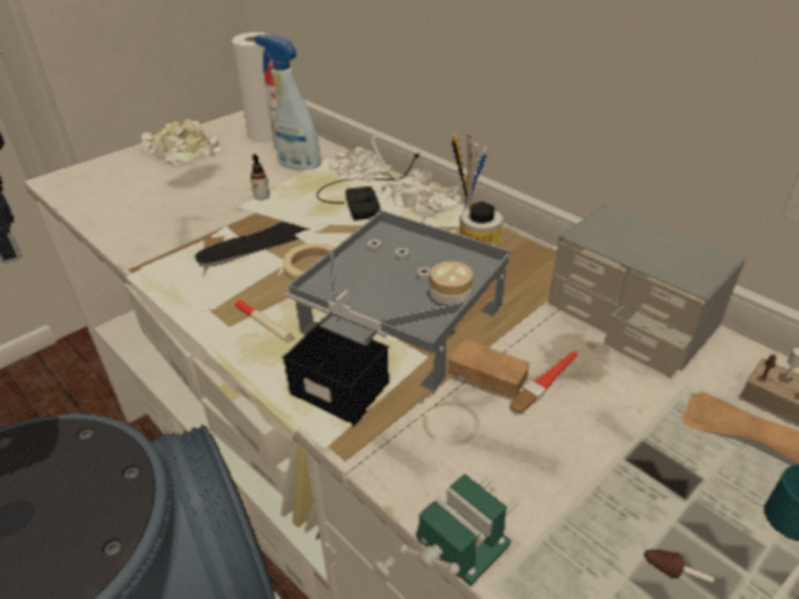

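Top view: tray corners near (272,227), (408,194), (440,328), (303,364). The nuts are near (304,264), (333,257) and (370,264), the pot is at (403,263), and the ear is near (360,350). I'll enlarge the tray.

```bash
python3 - <<'E'
from h import *
im=cv2.imread('raw_top.png')[115:270,165:290]
cv2.imwrite('pics/t2.png',cv2.resize(im,None,fx=4.8,fy=3.87*1.0,interpolation=cv2.INTER_CUBIC) if 0 else cv2.resize(im,None,fx=3.8,fy=3.8,interpolation=cv2.INTER_CUBIC))
E
```

```text
(no output)
```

View pics/t2.png

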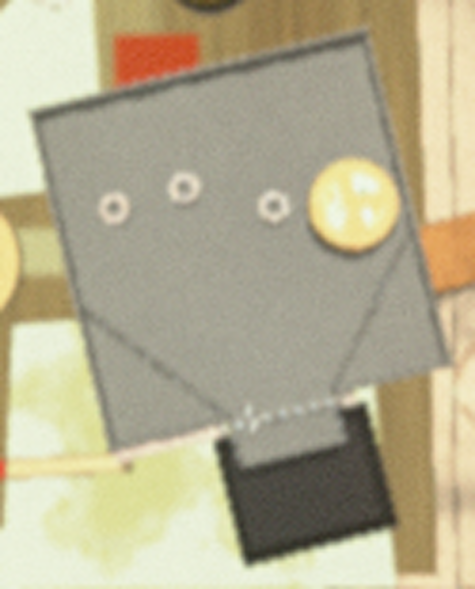

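```bash
cat >> h.py <<'E'
def px(u,v): return (165+(u+.5)/3.8-.5, 115+(v+.5)/3.8-.5)
def T(P,p):
    c,s=np.cos(P[2]),np.sin(P[2]); p=np.atleast_2d(np.array(p,float))
    return np.c_[P[0]+c*p[:,0]-s*p[:,1],P[1]+s*p[:,0]+c*p[:,1],p[:,2]]
def inv(P,w):
    c,s=np.cos(P[2]),np.sin(P[2]); d=np.array(w[:2])-P[:2]; return np.array([c*d[0]+s*d[1],-s*d[0]+c*d[1]]).round(4)
E
python3 - <<'E'
from h import *
from scipy.optimize import least_squares
m=[[.12,.12,.11],[.12,-.12,.11],[-.12,-.12,.104],[-.12,.12,.104],[-.151,.035,.09],[-.151,-.035,.09]]
o=np.array([px(*q) for q in [(33,113),(366,33),(450,362),(112,450),(243,467),(348,440)]])
f=lambda P:(proj('top',T(P,m))-o).ravel()
x0=[.5,.1,.2]
r=least_squares(f,[.5,.15,.2],diff_step=1e-3); P=r.x; print(P,r.fun.round(1)); np.save('P',P)
for n,q,z in [('n0',(114,208),.1),('n1',(184,187),.1),('n2',(274,206),.1),('pot',(353,204),.125),('ear',(247,412),.128),('b1',(218,440),.078),('b2',(247,562),.078),('b3',(395,523),.078),('b4',(365,405),.078),('fenL',(87,312),.104),('fenR',(408,240),.104)]:
    w=back('top',px(*q),z); print(n,w,inv(P,w))
print('spout',T(P,[[-.151,0,.09],[-.1215,.02,.117]]))
E
```

```text
[0.54944437 0.25128737 0.22548685] [-0.5 -1.6  1.8 -1.   0.8  2.  -0.8  0.1 -0.2 -0.4 -1.7  0.5]
n0 [0.5711 0.3394 0.1   ] [0.0408 0.081 ]
n1 [0.5855 0.2913 0.1   ] [0.0441 0.0309]
n2 [0.5722 0.2294 0.1   ] [ 0.0173 -0.0264]
pot [0.5706 0.1759 0.125 ] [ 0.0038 -0.0782]
ear [0.4317 0.2471 0.128 ] [-0.1157  0.0222]
b1 [0.4113 0.269  0.078 ] [-0.1307  0.0482]
b2 [0.3273 0.2489 0.078 ] [-0.2171  0.0473]
b3 [0.3536 0.1463 0.078 ] [-0.2144 -0.0585]
b4 [0.4352 0.1667 0.078 ] [-0.1303 -0.0569]
fenL [0.4995 0.3568 0.104 ] [-0.0251  0.114 ]
fenR [0.5481 0.1376 0.104 ] [-0.0267 -0.1105]
spout [[0.40226688 0.21752666 0.09      ]
 [0.42654848 0.243616   0.117     ]]
```

```bash
cat >> h.py <<'E'
P=np.load('P.npy') if __import__('os').path.exists('P.npy') else None
def go(pts,w0=None):
    "rows for tray points x,y,z(world) relative to the present pose"
    w0=status.sense()['tcp_pos'] if w0 is None else w0
    for p,d in zip(pts,(T(P,pts)-w0)/.03): print(p,d.round(2))
def where():
    s=status.sense(); print('t',round(s['clock'],2),'tray',inv(P,s['tcp_pos']),'z',s['tcp_pos'][2].round(4),'F',s['wrist_force'].round(1),'w',round(s['gripper_width'],3))
E
python3 - <<'E'
from h import *
import h
from scipy.optimize import least_squares
a=.1185
m=[[a,a,.11],[a,-a,.11],[-a,-a,.104],[-a,a,.104],[-.151,.035,.09],[-.151,-.035,.09],[-.02,.117,.104],[-.02,-.117,.104]]
o=np.array([px(*q) for q in [(33,113),(366,33),(450,362),(112,450),(243,467),(348,440),(85,308),(410,238)]])
f=lambda P:(proj('top',T(P,m))-o).ravel()
r=least_squares(f,[.5,.15,.2],diff_step=1e-3); P=r.x; print(P,r.fun.round(1)); np.save('P',P); h.P=P
for n,q,z in [('n0',(114,208),.1),('n1',(184,187),.1),('n2',(274,206),.1),('pot',(353,204),.125)]:
    w=back('top',px(*q),z); print(n,w,inv(P,w))
go([[-.1215,-.025,.19],[-.1215,-.025,.117]])
# scene-camera check overlay
im=cv2.imread('raw_scene.png')
pts=T(P,[[.117,.117,.11],[.117,-.117,.11],[-.117,-.117,.104],[-.117,.117,.104],[-.151,.035,.09],[-.151,-.035,.09],[-.1215,.02,.128]])
x0,y0,x1,y1=170,125,340,270;k=4
im=cv2.resize(im[y0:y1,x0:x1],None,fx=k,fy=k,interpolation=cv2.INTER_CUBIC)
for u,v in proj('scene',pts): cv2.drawMarker(im,(int((u-x0+.5)*k),int((v-y0+.5)*k)),(0,0,255),0,10,1)
cv2.imwrite('pics/s2.png',im)
E
```

```text
[0.5487147  0.24991113 0.19045945] [ 2.  -2.8  3.8  1.1 -0.6  3.8 -1.7 -1.6 -1.7 -0.2 -3.   1.7 -1.1 -1.8
  1.9 -0.7]
n0 [0.5711 0.3394 0.1   ] [0.0389 0.0836]
n1 [0.5855 0.2913 0.1   ] [0.044  0.0337]
n2 [0.5722 0.2294 0.1   ] [ 0.0192 -0.0246]
pot [0.5706 0.1759 0.125 ] [ 0.0075 -0.0768]
[-0.1215, -0.025, 0.19] [10.29 -9.38 -0.06]
[-0.1215, -0.025, 0.117] [10.29 -9.38 -2.49]
```

View pics/s2.png

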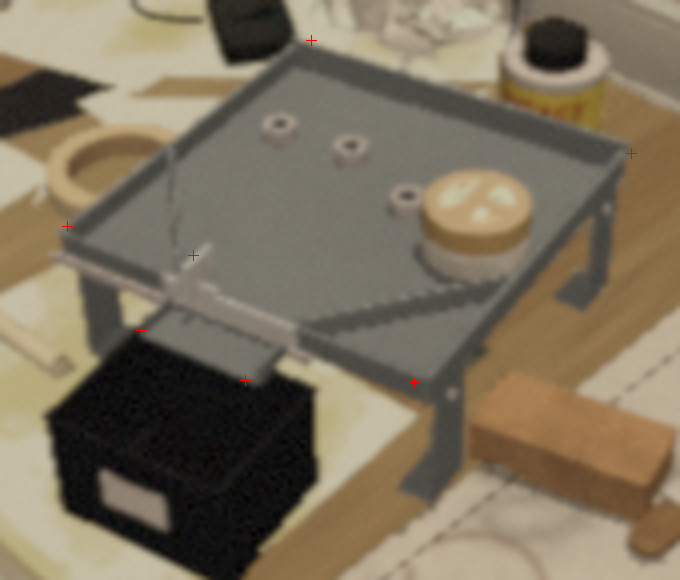

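The scene view shows that the fit's yaw didn't converge, because rounding spoiled the derivatives. I'll refit with both cameras: scene-crop corners (300,42), (628,150), (432,393) and (65,238), and spout end (140,330) to (262,385).

```bash
sed -i 's/reshape(-1,2).round(1)/reshape(-1,2)/' h.py; python3 - <<'E'
from h import *
import h
from scipy.optimize import least_squares
a=.1185
m=[[a,a,.11],[a,-a,.11],[-a,-a,.104],[-a,a,.104],[-.151,.035,.09],[-.151,-.035,.09],[-.02,.117,.104],[-.02,-.117,.104]]
o=np.array([px(*q) for q in [(33,113),(366,33),(450,362),(112,450),(243,467),(348,440),(85,308),(410,238)]])
o2=np.array([(170+u/4-.5,125+v/4-.5) for u,v in [(300,42),(628,150),(432,393),(65,238),(140,330),(262,385)]])
f=lambda P:np.r_[(proj('top',T(P,m))-o).ravel(),(proj('scene',T(P,m[:6]))-o2).ravel()]
r=least_squares(f,[.55,.25,.22],x_scale=[.01,.01,.01],loss='soft_l1'); P=r.x; print(P,f(P).round(1)); np.save('P',P); h.P=P
for n,q,q2,z in [('n0',(114,208),(280,124),.1),('n1',(184,187),(351,146),.1),('n2',(274,206),(408,197),.1),('pot',(353,204),(477,203),.125)]:
    print(n,inv(P,back('top',px(*q),z)),inv(P,back('scene',(170+q2[0]/4-.5,125+q2[1]/4-.5),z)))
print('ear',inv(P,back('scene',(170+198/4-.5,125+260/4-.5),.128)))
go([[-.1215,-.025,.19],[-.1215,-.025,.117]])
E
```

```text
[0.54839995 0.25070382 0.23744493] [-0.  -0.1  0.9 -0.4  0.8  1.4  0.5  0.2  0.8 -0.  -0.8  0.6 -0.6  0.3
  1.5 -2.7 -0.6 -0.6  0.3 -1.2 -0.6 -2.5 -0.4 -0.9  2.1  1.6 -1.3 -0.6]
n0 [0.0429 0.0809] [0.0421 0.0812]
n1 [0.0456 0.0307] [0.0444 0.0307]
n2 [ 0.0181 -0.0263] [ 0.0169 -0.0257]
pot [ 0.004  -0.0779] [ 0.0021 -0.0786]
ear [-0.1219  0.0204]
[-0.1215, -0.025, 0.19] [10.36 -9.53 -0.06]
[-0.1215, -0.025, 0.117] [10.36 -9.53 -2.49]
```

Emit:
move_arm(targets=[{"dx":1.5,"dy":-1.3,"dz":0,"spin":0.5,"claw":1},{"dx":3,"dy":-2.6,"dz":0,"spin":1,"claw":1},{"dx":4.5,"dy":-4,"dz":0,"spin":1.5,"claw":1},{"dx":6,"dy":-5.4,"dz":0,"spin":2,"claw":1},{"dx":7.5,"dy":-6.9,"dz":0,"spin":2.5,"claw":1},{"dx":9,"dy":-8.3,"dz":0,"spin":3,"claw":1},{"dx":10.36,"dy":-9.53,"dz":-0.5,"spin":3.5,"claw":1},{"dx":10.36,"dy":-9.53,"dz":-1.2,"spin":3.5,"claw":1},{"dx":10.36,"dy":-9.53,"dz":-1.8,"spin":3.5,"claw":1},{"dx":10.36,"dy":-9.53,"dz":-1.8,"spin":3.5,"claw":1}])

```text
clock: 1.35
tcp_pos: [0.4354, 0.1975, 0.137]
orientation: [-0.001, -0.117, 0.993, -0.0]
wrist_force: [0.0, -0.9, 0.7]
gripper_width: 0.003
finger_force: 0.0
```

```bash
python3 - <<'E'
from h import *
where(); s=status.sense(); print(s['q'].round(2)); q=s['orientation']
from scipy.spatial.transform import Rotation as R
print(R.from_quat(q,scalar_first=True).as_matrix().round(3), P[2])
go([[-.1215,-.025,.117],[-.1215,.04,.117],[-.1215,.08,.117],[-.1215,.086,.117]])
E
```

```text
t 1.35 tray [-0.1223 -0.0251] z 0.137 F [ 0.  -0.9  0.7] w 0.003
[ 0.43  0.19 -0.21  1.18  0.    0.19]
[[-0.973 -0.232 -0.002]
 [-0.232  0.973 -0.001]
 [ 0.003 -0.    -1.   ]] 0.23744492809493084
[-0.1215, -0.025, 0.117] [ 0.03  0.01 -0.67]
[-0.1215, 0.04, 0.117] [-0.48  2.12 -0.67]
[-0.1215, 0.08, 0.117] [-0.8   3.41 -0.67]
[-0.1215, 0.086, 0.117] [-0.85  3.61 -0.67]
```

Well aligned. Next I lower and push the gate open.

Emit:
move_arm(targets=[{"dx":0.03,"dy":0,"dz":-0.4,"spin":0,"claw":1},{"dx":0.03,"dy":0,"dz":-0.67,"spin":0,"claw":1},{"dx":-0.05,"dy":0.35,"dz":-0.67,"spin":0,"claw":1},{"dx":-0.14,"dy":0.7,"dz":-0.67,"spin":0,"claw":1},{"dx":-0.22,"dy":1.05,"dz":-0.67,"spin":0,"claw":1},{"dx":-0.3,"dy":1.4,"dz":-0.67,"spin":0,"claw":1},{"dx":-0.39,"dy":1.75,"dz":-0.67,"spin":0,"claw":1},{"dx":-0.48,"dy":2.1,"dz":-0.67,"spin":0,"claw":1},{"dx":-0.56,"dy":2.45,"dz":-0.67,"spin":0,"claw":1},{"dx":-0.65,"dy":2.8,"dz":-0.67,"spin":0,"claw":1},{"dx":-0.73,"dy":3.1,"dz":-0.67,"spin":0,"claw":1},{"dx":-0.8,"dy":3.4,"dz":-0.67,"spin":0,"claw":1},{"dx":-0.81,"dy":3.45,"dz":-0.67,"spin":0,"claw":1},{"dx":-0.81,"dy":3.45,"dz":-0.67,"spin":0,"claw":1}])

```text
clock: 3.1
tcp_pos: [0.412, 0.3015, 0.1179]
orientation: [-0.0, -0.117, 0.993, -0.0]
wrist_force: [0.1, -0.2, -0.4]
gripper_width: 0.002
finger_force: 0.0
```

```bash
python3 - <<'E'
from h import *
where()
shot('top','t3.png',(165,115,290,270),3.8)
E
```

```text
t 3.1 tray [-0.1206  0.0815] z 0.1179 F [ 0.1 -0.2 -0.4] w 0.002
```

View pics/t3.png

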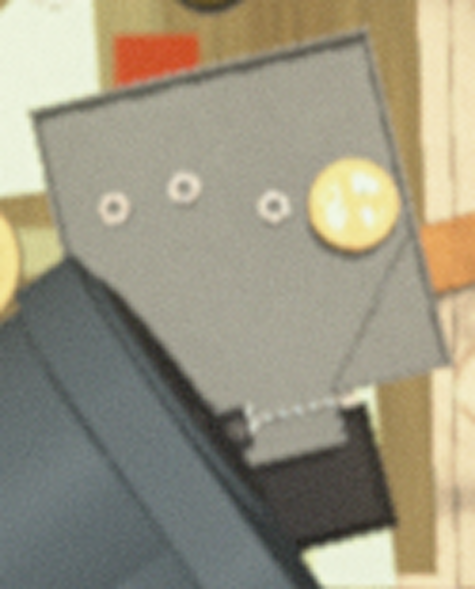

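```bash
python3 - <<'E'
from h import *
s=status.sense(); print(((proj('top',[s['tcp_pos'],*T(P,[[-.1215,.02,.128],[-.1215,.098,.128]])])-[165,115])*3.8))
shot('scene','s3.png',(150,100,340,260),4)
E
```

```text
[[164.86838745 440.0813504 ]
 [253.8927845  419.80058912]
 [139.30803724 448.0913483 ]]
```

View pics/s3.png

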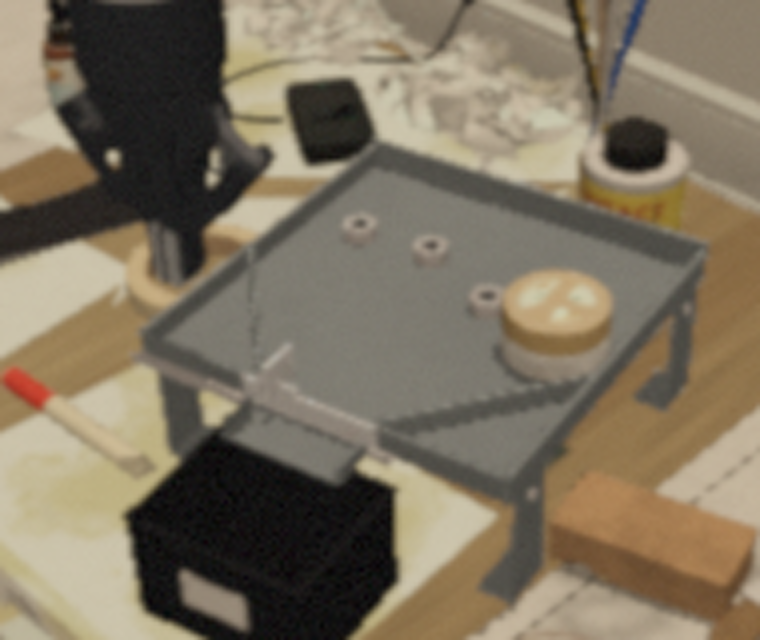

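```bash
python3 - <<'E'
from h import *
s=status.sense(); print('tcp',s['tcp_pos'],(proj('scene',[s['tcp_pos']])-[150,100])*4, s['q'])
for z in (.05,.1,.12,.16): w=back('scene',(193.7,168.7),z); print(z,w,inv(P,w))
for n in ('top','scene'):
    c=np.load('cal_'+n+'.npz'); print(n,c['m'].round(1).tolist(),c['r'].ravel(),c['t'].ravel())
print(back('top',(500/1.56,590/1.56),.2))
E
```

```text
tcp [0.41209577 0.30133675 0.11800017] [[188.5881688  335.39585248]] [ 6.31436670e-01  2.59852563e-01 -1.62643654e-01  1.14835086e+00
 -8.20651599e-05  3.96771567e-01]
0.05 [0.4953 0.4354 0.05  ] [-0.0082  0.192 ]
0.1 [0.4559 0.3745 0.1   ] [-0.0608  0.1421]
0.12 [0.4401 0.3502 0.12  ] [-0.0819  0.1222]
0.16 [0.4086 0.3015 0.16  ] [-0.1239  0.0823]
top [[402.1, 0.0, 248.6], [0.0, 402.1, 187.0], [0.0, 0.0, 1.0]] [ 2.18856535 -2.19566723  0.08661717] [0.19945036 0.52961411 1.11469164]
scene [[409.3, 0.0, 263.8], [0.0, 409.3, 190.6], [0.0, 0.0, 1.0]] [ 2.09941152 -0.86980209  0.41605496] [-0.22397371  0.39068163  0.56940778]
[0.0787 0.0367 0.2   ]
```

The scene shows the gripper's tips at crop (175,280), while the reported TCP projects to (188,335). The visible tips are therefore about 40 mm higher than reported, which is why they passed over the ear without force. I'll measure that offset by image difference.

```bash
python3 - <<'E'
from h import *
a=cv2.resize(cv2.imread('pics/s1.png'),(512,384),interpolation=cv2.INTER_AREA).astype(int)
b=cv2.imread('raw_scene.png').astype(int)
d=(abs(a-b).sum(2)>70)
for r in range(135,190,3):
    c=np.where(d[r,150:230])[0]; print(r, (c+150).tolist() if len(c)<25 else (c.min()+150,c.max()+150,len(c)))
tp=status.sense()['tcp_pos']
for dz in (0,.02,.03,.04,.05,.06): print(dz,proj('scene',[tp+[0,0,dz]]))
E
```

```text
135 (np.int64(168), np.int64(211), 44)
138 (np.int64(169), np.int64(218), 50)
141 (np.int64(172), np.int64(217), 45)
144 (np.int64(175), np.int64(215), 31)
147 [193, 194, 195, 196, 197, 198, 199, 200, 201, 202, 203, 204, 205, 206, 207, 208, 209, 210, 211]
150 [188, 189, 190, 191, 192, 193, 194, 195, 196, 197, 198, 199, 200, 201, 202, 203, 204, 205, 206, 207, 208, 209]
153 [188, 189, 190, 191, 192, 193, 194, 195, 196, 197, 198, 199, 200, 201, 202, 203, 204, 205, 206]
156 [186, 187, 188, 189, 190, 191, 192, 193, 194, 195, 196, 197, 198, 199, 200, 201, 202, 203]
159 [187, 188, 189, 190, 191, 192, 193, 194, 195, 196, 197, 198, 199, 200]
162 [187, 188, 189, 190, 195, 196, 197, 198, 199, 200, 201]
165 [194, 195, 196, 197, 198, 199, 200, 201]
168 [191, 192, 194, 195, 196, 197, 198, 199]
171 []
174 []
177 []
180 []
183 []
186 []
189 []
0 [[197.1470422  183.84896312]]
0.02 [[196.1689514 176.4491838]]
0.03 [[195.66949774 172.67055002]]
0.04 [[195.16290691 168.83791983]]
0.05 [[194.64902484 164.95012749]]
0.06 [[194.12769298 161.00597346]]
```

```bash
python3 - <<'E'
from h import *
for z in (.19,.23,.3): print(z,proj('top',[[.126,.484,z]]),proj('top',[[.166,.524,z]]))
im=cv2.imread('pics/t1.png'); d=(im.sum(2)<170)[540:,90:240]; v,u=np.where(d); print((u.min()+90)/1.56,(u.max()+90)/1.56,(v.min()+540)/1.56)
v0=im[540:600,90:240]; cv2.imwrite('pics/t4.png',cv2.resize(v0,None,fx=4,fy=4,interpolation=cv2.INTER_CUBIC))
E
```

```text
0.19 [[126.04142989 356.93913232]] [[108.99600331 339.33070479]]
0.23 [[120.73494068 363.34333604]] [[102.93935181 344.92966621]]
0.3 [[110.20363701 376.05317328]] [[ 90.92320048 356.03777897]]
57.69230769230769 153.2051282051282 346.15384615384613
```

View pics/t4.png

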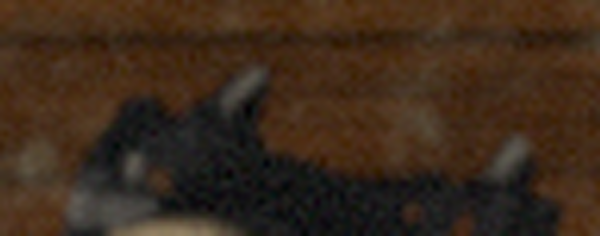

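In the opening picture, both fingertips (raw about (100,358) and (142,369)) centre on the vertical through the TCP, but about 4 cm higher. So x and y are right, and the real tips sit about 35–40 mm above the reported TCP. I'll return to the ear's -y side and lower with that offset.

Emit:
move_arm(targets=[{"dx":0.2,"dy":-0.8,"dz":0.3,"spin":0,"claw":1},{"dx":0.45,"dy":-1.9,"dz":0.3,"spin":0,"claw":1},{"dx":0.7,"dy":-3.0,"dz":0.3,"spin":0,"claw":1},{"dx":0.83,"dy":-3.45,"dz":0,"spin":0,"claw":1},{"dx":0.83,"dy":-3.45,"dz":-0.5,"spin":0,"claw":1},{"dx":0.83,"dy":-3.45,"dz":-0.9,"spin":0,"claw":1},{"dx":0.83,"dy":-3.45,"dz":-1.2,"spin":0,"claw":1},{"dx":0.83,"dy":-3.45,"dz":-1.2,"spin":0,"claw":1}])

```text
clock: 4.2
tcp_pos: [0.4363, 0.1983, 0.0812]
orientation: [-0.001, -0.118, 0.993, -0.0]
wrist_force: [0.2, 0.3, -0.0]
gripper_width: -0.002
finger_force: 0.0
```

```bash
python3 - <<'E'
from h import *
where()
go([[-.1215,.04,.082],[-.1215,.083,.082]])
shot('scene','s4.png',(190,130,315,230),6)
E
```

```text
t 4.2 tray [-0.1213 -0.0245] z 0.0812 F [ 0.2  0.3 -0. ] w -0.002
[-0.1215, 0.04, 0.082] [-0.51  2.09  0.03]
[-0.1215, 0.083, 0.082] [-0.85  3.48  0.03]
```

View pics/s4.png

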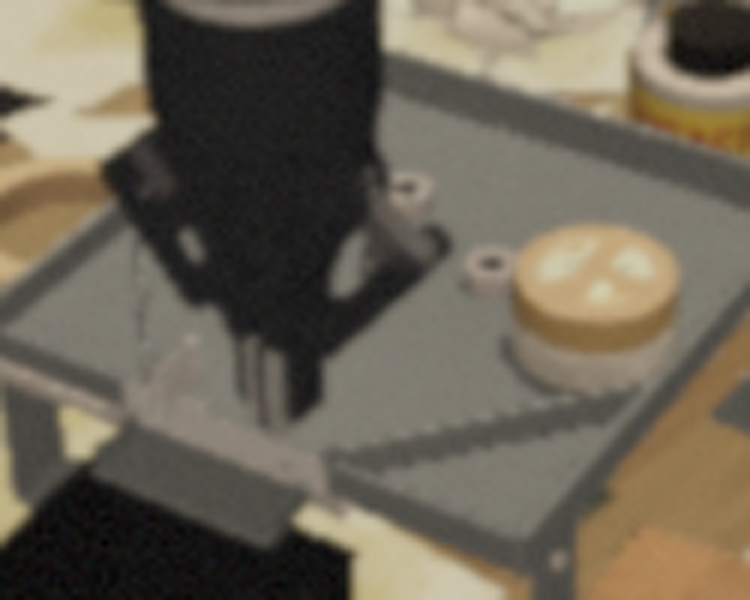

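The closed fingertips at about (280,425) now sit just above the gate's top edge, to the right of the ear (165,380). Now I push.

Emit:
move_arm(targets=[{"dx":-0.08,"dy":0.35,"dz":0,"spin":0,"claw":1},{"dx":-0.17,"dy":0.7,"dz":0,"spin":0,"claw":1},{"dx":-0.26,"dy":1.05,"dz":0,"spin":0,"claw":1},{"dx":-0.34,"dy":1.4,"dz":0,"spin":0,"claw":1}])

```text
clock: 4.75
tcp_pos: [0.4265, 0.2409, 0.0822]
orientation: [0.0, -0.117, 0.993, -0.0]
wrist_force: [-1.0, -2.3, 3.3]
gripper_width: 0.003
finger_force: 1.8
```

Emit:
move_arm(targets=[{"dx":-0.08,"dy":0.35,"dz":0,"spin":0,"claw":1},{"dx":-0.17,"dy":0.7,"dz":0,"spin":0,"claw":1},{"dx":-0.26,"dy":1.05,"dz":0,"spin":0,"claw":1},{"dx":-0.34,"dy":1.4,"dz":0,"spin":0,"claw":1},{"dx":-0.42,"dy":1.75,"dz":0,"spin":0,"claw":1},{"dx":-0.5,"dy":2.05,"dz":0,"spin":0,"claw":1},{"dx":-0.51,"dy":2.1,"dz":0,"spin":0,"claw":1}])

```text
clock: 5.62
tcp_pos: [0.4112, 0.304, 0.0821]
orientation: [0.0, -0.117, 0.993, 0.0]
wrist_force: [-1.6, -2.0, 6.0]
gripper_width: 0.0
finger_force: 3.1
```

```bash
python3 - <<'E'
from h import *
where()
E
```

```text
t 5.62 tray [-0.1208  0.0841] z 0.0821 F [-1.6 -2.   6. ] w 0.0
```

Emit:
move_arm(targets=[{"dx":-0.02,"dy":0.1,"dz":0.03,"spin":0,"claw":1},{"dx":-0.05,"dy":0.2,"dz":0.03,"spin":0,"claw":1},{"dx":-0.05,"dy":0.2,"dz":0.03,"spin":0,"claw":1}])

```text
clock: 6.0
tcp_pos: [0.4098, 0.3094, 0.0828]
orientation: [-0.0, -0.117, 0.993, 0.0]
wrist_force: [-0.5, 0.6, 0.2]
gripper_width: -0.001
finger_force: 0.0
```

```bash
python3 - <<'E'
from h import *
where()
shot('scene','s5.png',(170,110,330,240),4)
E
```

```text
t 6.0 tray [-0.1209  0.0896] z 0.0828 F [-0.5  0.6  0.2] w -0.001
```

View pics/s5.png

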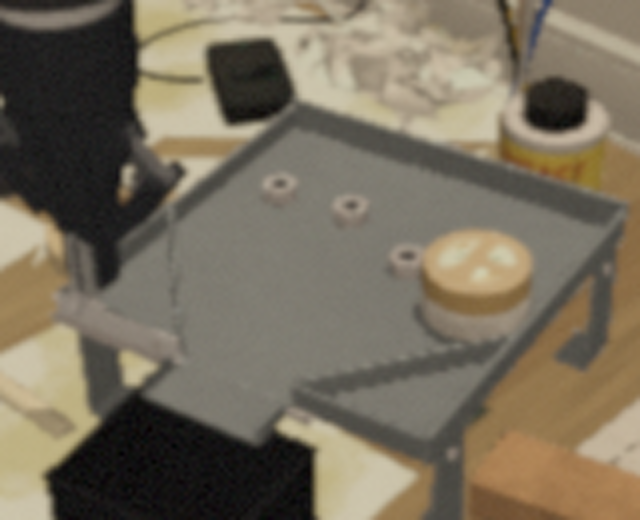

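```bash
python3 - <<'E'
from h import *
for x,z in((-.1215,.108),):
  for g in (0,.06,.07,.078): print(g,((proj('scene',T(P,[[x,.04+g,z],[x,-.04+g,z],[x,.02+g,.128]]))-[170,110]+.5)*4).round(0).tolist())
E
```

```text
0 [[172.0, 337.0], [295.0, 387.0], [199.0, 320.0]]
0.06 [[85.0, 302.0], [202.0, 349.0], [109.0, 284.0]]
0.07 [[71.0, 296.0], [187.0, 343.0], [95.0, 279.0]]
0.078 [[60.0, 292.0], [175.0, 338.0], [83.0, 274.0]]
```

Emit:
move_arm(targets=[{"dx":-0.02,"dy":0.1,"dz":0,"spin":0,"claw":1},{"dx":-0.02,"dy":0.1,"dz":0,"spin":0,"claw":1}])

```text
clock: 6.3
tcp_pos: [0.4092, 0.3116, 0.0827]
orientation: [-0.0, -0.117, 0.993, -0.001]
wrist_force: [0.5, -5.2, 0.6]
gripper_width: -0.001
finger_force: 2.3
```

```bash
python3 - <<'E'
from h import *
where()
go([[-.12,.08,.083],[-.12,.08,.12],[.05,-.02,.12],[.05,-.02,.07]])
E
```

```text
t 6.3 tray [-0.1209  0.0919] z 0.0827 F [ 0.5 -5.2  0.6] w -0.001
[-0.12, 0.08, 0.083] [ 0.12 -0.38  0.01]
[-0.12, 0.08, 0.12] [ 0.12 -0.38  1.24]
[0.05, -0.02, 0.12] [ 6.42 -2.28  1.24]
[0.05, -0.02, 0.07] [ 6.42 -2.28 -0.42]
```

Emit:
move_arm(targets=[{"dx":0.12,"dy":-0.38,"dz":0,"spin":0,"claw":1},{"dx":0.12,"dy":-0.38,"dz":0.7,"spin":0,"claw":1},{"dx":0.12,"dy":-0.38,"dz":1.24,"spin":0,"claw":0.9},{"dx":1.7,"dy":-0.85,"dz":1.24,"spin":0,"claw":0.85},{"dx":3.3,"dy":-1.33,"dz":1.24,"spin":0,"claw":0.85},{"dx":4.9,"dy":-1.8,"dz":1.24,"spin":0,"claw":0.85},{"dx":6.42,"dy":-2.28,"dz":1.24,"spin":0,"claw":0.85},{"dx":6.42,"dy":-2.28,"dz":0.5,"spin":0,"claw":0.85},{"dx":6.42,"dy":-2.28,"dz":-0.2,"spin":0,"claw":0.85},{"dx":6.42,"dy":-2.28,"dz":-0.42,"spin":0,"claw":0.85},{"dx":6.42,"dy":-2.28,"dz":-0.6,"spin":0,"claw":0.85}])

```text
clock: 7.68
tcp_pos: [0.6022, 0.2435, 0.0653]
orientation: [0.0, -0.117, 0.993, 0.0]
wrist_force: [-0.3, -0.1, 1.2]
gripper_width: 0.148
finger_force: 0.0
```

Emit:
move_arm(targets=[{"dx":0,"dy":0,"dz":-0.1,"spin":0,"claw":0.85},{"dx":0,"dy":0,"dz":-0.15,"spin":0,"claw":0.85}])

```text
clock: 7.92
tcp_pos: [0.6022, 0.2438, 0.0608]
orientation: [0.0, -0.117, 0.993, 0.0]
wrist_force: [0.4, 0.5, 0.3]
gripper_width: 0.149
finger_force: 0.0
```

Emit:
move_arm(targets=[{"dx":0,"dy":0,"dz":-0.1,"spin":0,"claw":0.85},{"dx":0,"dy":0,"dz":-0.15,"spin":0,"claw":0.85}])

```text
clock: 8.18
tcp_pos: [0.6019, 0.2437, 0.0558]
orientation: [-0.0, -0.117, 0.993, -0.0]
wrist_force: [0.4, -0.5, 1.0]
gripper_width: 0.152
finger_force: 0.0
```

Emit:
move_arm(targets=[{"dx":0,"dy":0,"dz":-0.07,"spin":0,"claw":0.85},{"dx":0,"dy":0,"dz":-0.07,"spin":0,"claw":0.85}])

```text
clock: 8.43
tcp_pos: [0.6018, 0.2436, 0.0536]
orientation: [-0.0, -0.117, 0.993, -0.0]
wrist_force: [-0.5, -0.2, 1.4]
gripper_width: 0.151
finger_force: 0.0
```

Emit:
move_arm(targets=[{"dx":0,"dy":0,"dz":-0.07,"spin":0,"claw":0.85},{"dx":0,"dy":0,"dz":-0.07,"spin":0,"claw":0.85}])

```text
clock: 8.68
tcp_pos: [0.6018, 0.2436, 0.0515]
orientation: [-0.0, -0.117, 0.993, -0.0]
wrist_force: [0.3, -0.9, -0.7]
gripper_width: 0.149
finger_force: 0.0
```

Emit:
move_arm(targets=[{"dx":0,"dy":0,"dz":-0.05,"spin":0,"claw":0.85},{"dx":0,"dy":0,"dz":-0.05,"spin":0,"claw":0.85}])

```text
clock: 8.93
tcp_pos: [0.6021, 0.2437, 0.0511]
orientation: [0.0, -0.117, 0.993, 0.0]
wrist_force: [-4.8, -2.3, 11.9]
gripper_width: 0.145
finger_force: 5.7
```

Emit:
move_arm(targets=[{"dx":0,"dy":0,"dz":-0.05,"spin":0,"claw":0.85},{"dx":0,"dy":0,"dz":-0.05,"spin":0,"claw":0.85}])

```text
clock: 9.18
tcp_pos: [0.6021, 0.2438, 0.051]
orientation: [0.001, -0.117, 0.993, 0.0]
wrist_force: [-12.0, -5.1, 29.4]
gripper_width: 0.146
finger_force: 14.6
```

```bash
python3 - <<'E'
from h import *
where()
go([[.0,-.02,.048],[-.05,-.01,.048],[-.1,0,.048],[-.155,0,.048]])
a=cv2.imread('raw_scene.png').astype(int); shot('scene','s6.png',(170,110,330,240),4); b=cv2.imread('raw_scene.png').astype(int)
d=(b.sum(2)<120)
for r in range(130,200,4):
    c=np.where(d[r,200:300])[0]; print(r,(c.min()+200,c.max()+200,len(c)) if len(c) else '')
tp=status.sense()['tcp_pos']
for dz in (.03,.04,.05,.06): print(dz,proj('scene',[tp+[0,0,dz]]))
E
```

```text
t 9.18 tray [ 0.0506 -0.0194] z 0.051 F [-12.   -5.1  29.4] w 0.146
[0.0, -0.02, 0.048] [-1.63 -0.42 -0.1 ]
[-0.05, -0.01, 0.048] [-3.33 -0.48 -0.1 ]
[-0.1, 0, 0.048] [-5.03 -0.55 -0.1 ]
[-0.155, 0, 0.048] [-6.81 -0.98 -0.1 ]
130 (np.int64(224), np.int64(291), 47)
134 (np.int64(226), np.int64(290), 41)
138 (np.int64(227), np.int64(290), 47)
142 (np.int64(257), np.int64(286), 29)
146 (np.int64(260), np.int64(299), 32)
150 (np.int64(262), np.int64(295), 28)
154 (np.int64(268), np.int64(292), 22)
158 (np.int64(272), np.int64(287), 13)
162 (np.int64(272), np.int64(283), 7)
166 (np.int64(272), np.int64(283), 7)
170 
174 
178 
182 
186 
190 
194 
198 
0.03 [[276.29905004 172.33419819]]
0.04 [[276.36045917 168.945841  ]]
0.05 [[276.42264854 165.51443218]]
0.06 [[276.48563313 162.03914598]]
```

Floor contact comes at TCP z = 0.051, so the tip offset is 39 mm. I raise 2–3 mm off the floor and sweep the first nut (nut 2).

Emit:
move_arm(targets=[{"dx":0,"dy":0,"dz":0.2,"spin":0,"claw":0.85},{"dx":0.04,"dy":-0.18,"dz":0.2,"spin":0,"claw":0.85},{"dx":-0.37,"dy":-0.28,"dz":0.2,"spin":0,"claw":0.85},{"dx":-0.78,"dy":-0.38,"dz":0.2,"spin":0,"claw":0.85},{"dx":-1.19,"dy":-0.48,"dz":0.2,"spin":0,"claw":0.85},{"dx":-1.6,"dy":-0.57,"dz":0.2,"spin":0,"claw":0.85},{"dx":-2.03,"dy":-0.57,"dz":0.2,"spin":0,"claw":0.85},{"dx":-2.46,"dy":-0.56,"dz":0.2,"spin":0,"claw":0.85},{"dx":-2.89,"dy":-0.56,"dz":0.2,"spin":0,"claw":0.85},{"dx":-3.32,"dy":-0.55,"dz":0.2,"spin":0,"claw":0.85},{"dx":-3.75,"dy":-0.55,"dz":0.2,"spin":0,"claw":0.85},{"dx":-4.18,"dy":-0.55,"dz":0.2,"spin":0,"claw":0.85},{"dx":-4.6,"dy":-0.55,"dz":0.2,"spin":0,"claw":0.85},{"dx":-5.03,"dy":-0.55,"dz":0.2,"spin":0,"claw":0.85},{"dx":-5.4,"dy":-0.64,"dz":0.2,"spin":0,"claw":0.85}])

```text
clock: 11.1
tcp_pos: [0.4391, 0.2245, 0.0547]
orientation: [0.0, -0.117, 0.993, 0.0]
wrist_force: [-0.4, 0.1, -0.5]
gripper_width: 0.154
finger_force: 0.1
```

```bash
cat >> h.py <<'E'
def nuts(name='scene'):
    "bright blobs on the tray floor/spout region (nut top z .1), in the tray frame"
    c=eyes.camera(name); im=c['pixels'].astype(int); cv2.imwrite('raw_'+name+'.png',c['pixels'][:,:,::-1])
    poly=proj(name,T(P,[[.113,.113,.092],[.113,-.113,.092],[-.02,-.113,.092],[-.117,-.034,.092],[-.15,-.033,.092],[-.15,.033,.092],[-.117,.034,.092],[-.02,.113,.092]]))
    m=np.zeros(im.shape[:2],np.uint8); cv2.fillPoly(m,[poly.round().astype(int)],1)
    b=((im.sum(2)>385)&(m>0)).astype(np.uint8)
    n,l,st,ce=cv2.connectedComponentsWithStats(b)
    for i in range(1,n):
        if st[i,4]>=5: print(name,'blob',st[i,4],ce[i].round(1),inv(P,back(name,ce[i],.1)))
E
python3 - <<'E'
from h import *
where(); nuts(); nuts('top')
E
```

```text
t 11.1 tray [-0.1124  0.0002] z 0.0547 F [-0.4  0.1 -0.5] w 0.154
scene blob 42 [257.2 160.5] [0.0461 0.032 ]
scene blob 377 [289.2 174.8] [ 0.0346 -0.0629]
scene blob 69 [293.  189.7] [-0.0099 -0.0968]
top blob 4285 [223.3 161.2] [0.0459 0.0032]
```

```bash
python3 - <<'E'
from h import *
im=cv2.imread('raw_scene.png').astype(int)
for p in ([-.13,0,.1],[.018,-.026,.1],[.043,.081,.1],[-.112,0,.1],[.045,.031,.1]):
    u,v=proj('scene',T(P,[p]))[0].round().astype(int); print(p,u,v); print(im[v-6:v+7,u-9:u+10].sum(2)//3)
E
```

```text
[-0.13, 0, 0.1] 225 205
[[ 79  77  77  76  73  74  94  92  64  33  21  24  28  60  92 103  93  67
   41]
 [ 77  77  78  77  76  81  99  96  71  38  24  25  31  56  90 103  95  69
   39]
 [ 79  79  78  78  79  83  97  98  74  43  33  34  47  65  92 105  98  67
   40]
 [ 77  79  78  76  78  80  94  99  84  70  66  67  72  76  96 106  96  71
   41]
 [ 77  79  75  77  80  83  96 103  98  96  96  99 100  87  96 105  99  75
   44]
 [ 76  77  77  79  85  92  99  97  88  82  80  94 103  94  94 102  97  80
   60]
 [ 77  78  79  80  94 102 100  81  63  62  63  82 100 104 100 100  99  92
   79]
 [ 79  78  77  83  95 105 104  85  72  67  72  86 103 107 100  97  93  92
   83]
 [ 77  75  77  81  89 101 109 106  99  96 100 105 108 106  99  87  83  83
   80]
 [ 76  77  77  79  87 101 111 116 113 115 114 111 108 107  96  84  78  77
   77]
 [ 77  77  77  79  86 101 115 119 121 122 120 114 106 102  93  82  77  77
   75]
 [ 76  77  79  79  81  93 112 120 121 119 120 110 103  96  87  79  76  77
   76]
 [ 79  77  77  78  78  86 104 114 116 117 114 106  96  86  79  76  76  78
   76]]
[0.018, -0.026, 0.1] 2
[... 3603 characters left out ...]
 147 149 148 143 144 143 134 127 124 122 124
  123]
 [123 124 124 124 125 139 153 148 131 115 113 135 150 145 130 124 124 123
  123]
 [123 124 123 123 127 143 156 142 114  94  97 128 150 143 128 124 124 124
  122]
 [120 124 122 122 124 134 143 146 138 124 124 145 150 134 122 122 123 124
  123]
 [120 122 124 123 121 120 123 134 144 138 134 138 132 118 118 123 123 123
  124]
 [120 122 123 123 121 116 111 118 128 128 126 124 115 110 117 121 123 125
  123]
 [120 121 122 124 122 112 104 109 117 121 120 119 114 115 119 121 124 123
  124]
 [121 122 122 123 122 119 110 109 117 121 118 116 116 120 123 123 123 123
  124]
 [118 122 122 124 124 122 118 118 121 121 121 122 120 122 121 123 122 122
  121]]
```

Nut 2 left its place and sits cradled ahead of the fingers at about (225,207), shaded. I push it off the spout.

Emit:
move_arm(targets=[{"dx":-0.4,"dy":-0.1,"dz":0,"spin":0,"claw":0.85},{"dx":-0.8,"dy":-0.19,"dz":0,"spin":0,"claw":0.85},{"dx":-1.2,"dy":-0.29,"dz":0,"spin":0,"claw":0.85},{"dx":-1.55,"dy":-0.37,"dz":0,"spin":0,"claw":0.85},{"dx":-1.55,"dy":-0.37,"dz":0,"spin":0,"claw":0.85},{"dx":-1.55,"dy":-0.37,"dz":0.4,"spin":0,"claw":0.85},{"dx":-1.55,"dy":-0.37,"dz":1.2,"spin":0,"claw":0.85}])

```text
clock: 12.08
tcp_pos: [0.3934, 0.2133, 0.0913]
orientation: [-0.0, -0.117, 0.993, -0.0]
wrist_force: [0.1, -0.2, -0.1]
gripper_width: 0.153
finger_force: 0.0
```

```bash
cat >> h.py <<'E'
def chk(p,r=5):
    im=cv2.imread('raw_scene.png').astype(int)
    u,v=proj('scene',T(P,[p]))[0].round().astype(int); print(p,u,v); print(im[v-r:v+r+1,u-10:u+11].sum(2)//3)
E
python3 - <<'E'
from h import *
where(); nuts(); chk([-.14,0,.095],8)
go([[.085,.033,.091],[.085,.033,.055],[.03,.03,.055],[-.04,.012,.055],[-.1,0,.055],[-.16,0,.055]])
E
```

```text
t 12.07 tray [-1.595e-01  1.000e-04] z 0.0913 F [ 0.1 -0.2 -0.1] w 0.153
scene blob 38 [239.4 155.3] [0.0428 0.082 ]
scene blob 44 [257.2 160.4] [0.0464 0.0322]
scene blob 380 [289.2 174.8] [ 0.0347 -0.0628]
scene blob 71 [292.5 189.8] [-0.011 -0.096]
[-0.14, 0, 0.095] 223 210
[[101 101  91  98  98  80  54  36  41  61  92 112 121 124 125 124 124 125
  125 124 125]
 [114 108  96  99 101  89  69  60  75  99 115 121 123 123 125 124 124 124
  123 125 124]
 [120 114 101 101 101  98  91  94 105 114 120 123 124 125 125 124 125 123
  125 125 124]
 [122 119 110 105 106 103 107 112 118 122 121 121 123 122 122 123 125 127
  127 125 124]
 [124 120 120 115 111 113 118 120 121 119 122 120 123 122 120 122 122 126
  130 126 123]
 [123 123 121 121 118 119 121 121 122 121 121 121 120 122 120 121 119 123
  125 124 120]
 [122 121 122 123 121 120 122 121 123 121 122 121 122 121 121 121 119 121
  120 120 121]
 [116 120 121 123 121 121 121 121 123 123 122 122 121 121 121 121 120 120
  121 121 120]
 [ 99 108 116 121 122 123 121 122 122 121 122 121 122 121 122 120 122 121
  121 122 120]
 [ 81  90  99 109 114
[... 232 characters left out ...]
 120 120 120]
 [ 25  22  26  40  49  64  78  90  95 100 110 117 119 121 121 119 120 119
  120 119 119]
 [ 15  17  18  21  27  36  52  63  76  80  89  98 111 121 121 121 122 120
  120 119 119]
 [ 16  21  22  17  19  23  25  37  48  55  64  83 105 117 119 121 121 119
  121 120 116]
 [ 15  19  18  20  19  19  11  17  20  27  37  55  73  98 110 118 120 120
  121 118 110]
 [ 17  11  22  18  18  21  14  15  18  15  22  31  41  61  78  96 109 114
  118 116 108]]
[0.085, 0.033, 0.091] [ 7.61  2.96 -0.12]
[0.085, 0.033, 0.055] [ 7.61  2.96 -1.32]
[0.03, 0.03, 0.055] [ 5.85  2.43 -1.32]
[-0.04, 0.012, 0.055] [ 3.73  1.3  -1.32]
[-0.1, 0, 0.055] [ 1.88  0.44 -1.32]
[-0.16, 0, 0.055] [-0.07 -0.03 -1.32]
```

Nut 2 is off the spout. Next is nut 1.

Emit:
move_arm(targets=[{"dx":1.5,"dy":0.6,"dz":0,"spin":0,"claw":0.85},{"dx":3,"dy":1.2,"dz":0,"spin":0,"claw":0.85},{"dx":4.6,"dy":1.8,"dz":0,"spin":0,"claw":0.85},{"dx":6.1,"dy":2.4,"dz":0,"spin":0,"claw":0.85},{"dx":7.61,"dy":2.93,"dz":0,"spin":0,"claw":0.85},{"dx":7.61,"dy":2.93,"dz":-0.6,"spin":0,"claw":0.85},{"dx":7.61,"dy":2.93,"dz":-1.1,"spin":0,"claw":0.85},{"dx":7.61,"dy":2.93,"dz":-1.24,"spin":0,"claw":0.85},{"dx":7.2,"dy":2.83,"dz":-1.24,"spin":0,"claw":0.85},{"dx":6.8,"dy":2.73,"dz":-1.24,"spin":0,"claw":0.85},{"dx":6.4,"dy":2.62,"dz":-1.24,"spin":0,"claw":0.85},{"dx":5.85,"dy":2.45,"dz":-1.24,"spin":0,"claw":0.85},{"dx":5.45,"dy":2.22,"dz":-1.24,"spin":0,"claw":0.85},{"dx":5.0,"dy":1.98,"dz":-1.24,"spin":0,"claw":0.85},{"dx":4.57,"dy":1.75,"dz":-1.24,"spin":0,"claw":0.85},{"dx":4.15,"dy":1.52,"dz":-1.24,"spin":0,"claw":0.85},{"dx":3.73,"dy":1.3,"dz":-1.24,"spin":0,"claw":0.85},{"dx":3.3,"dy":1.1,"dz":-1.24,"spin":0,"claw":0.85},{"dx":2.83,"dy":0.88,"dz":-1.24,"spin":0,"claw":0.85},{"dx":2.36,"dy":0.66,"dz":-1.24,"spin":0,"claw":0.85}])

```text
clock: 14.62
tcp_pos: [0.4637, 0.233, 0.0544]
orientation: [0.001, -0.117, 0.993, 0.0]
wrist_force: [-0.4, 0.5, -0.4]
gripper_width: 0.153
finger_force: 0.1
```

```bash
python3 - <<'E'
from h import *
where(); nuts(); chk([-.10,.003,.1],6)
go([[-.1,0,.055],[-.16,0,.055]])
E
```

```text
t 14.62 tray [-0.0865  0.0027] z 0.0544 F [-0.4  0.5 -0.4] w 0.153
scene blob 373 [289.2 174.8] [ 0.0346 -0.0628]
scene blob 65 [292.8 189.7] [-0.0102 -0.0965]
[-0.1, 0.003, 0.1] 232 197
[[ 79  78  79  77  65  64  90  91  63  36  23  18  29  57  91 102  90  60
   34  33  27]
 [ 78  77  78  77  73  72  93  96  71  39  18  18  31  56  91 102  92  67
   42  27  32]
 [ 75  78  75  76  75  79  95  99  74  39  20  24  29  56  92 102  93  66
   40  28  25]
 [ 78  79  79  79  75  81  97  97  74  41  35  37  42  62  90 103  95  69
   42  31  29]
 [ 77  78  78  76  78  82  96 102  84  70  66  68  70  76  93 104  96  69
   40  28  25]
 [ 79  79  79  78  79  85  98 101  96  94  95  98  91  85  94 104  96  67
   40  31  40]
 [ 79  78  77  79  86  95 100  92  84  81  84  95 102  95  96 102  97  74
   53  46  56]
 [ 76  77  78  81  93 104 100  80  63  62  65  87 102 104 103 104  98  89
   76  70  72]
 [ 78  77  76  82  97 106 105  90  73  72  76  92 102 104  99  98  97  90
   82  78  76]
 [ 78  77  80  82  93 104 109 106  99 101 103 106 106 101  91  87  85  82
   80  78  78]
 [ 78  78  77  80  91 102 109 114 114 117 118 115 108  99  92  84  79  79
   79  79  79]
 [ 79  78  77  79  87  98 109 117 119 120 119 113 103  96  86  79  78  77
   79  78  80]
 [ 77  76  80  78  82  96 104 117 120 119 119 115 103  90  81  79  78  80
   77  79  80]]
[-0.1, 0, 0.055] [-0.36 -0.17  0.02]
[-0.16, 0, 0.055] [-2.31 -0.64  0.02]
```

Nut 1 is cradled the same way, so I push it out.

Emit:
move_arm(targets=[{"dx":-0.36,"dy":-0.16,"dz":0,"spin":0,"claw":0.85},{"dx":-0.75,"dy":-0.26,"dz":0,"spin":0,"claw":0.85},{"dx":-1.15,"dy":-0.35,"dz":0,"spin":0,"claw":0.85},{"dx":-1.55,"dy":-0.45,"dz":0,"spin":0,"claw":0.85},{"dx":-1.95,"dy":-0.55,"dz":0,"spin":0,"claw":0.85},{"dx":-2.31,"dy":-0.64,"dz":0,"spin":0,"claw":0.85},{"dx":-2.31,"dy":-0.64,"dz":0,"spin":0,"claw":0.85},{"dx":-2.31,"dy":-0.64,"dz":0.4,"spin":0,"claw":0.85},{"dx":-2.31,"dy":-0.64,"dz":1.2,"spin":0,"claw":0.85}])

```text
clock: 15.8
tcp_pos: [0.3949, 0.2138, 0.0901]
orientation: [-0.0, -0.117, 0.993, -0.0]
wrist_force: [-0.1, -0.4, 0.0]
gripper_width: 0.152
finger_force: 0.0
```

```bash
python3 - <<'E'
from h import *
where(); nuts(); 
go([[.08,.075,.091],[.08,.084,.091],[.08,.084,.055],[.0,.058,.055],[-.05,.028,.055],[-.1,0.0,.055]])
E
```

```text
t 15.8 tray [-0.1579  0.0003] z 0.0901 F [-0.1 -0.4  0. ] w 0.152
scene blob 41 [239.4 155.2] [0.0429 0.082 ]
scene blob 376 [289.2 174.8] [ 0.0346 -0.0629]
scene blob 71 [292.7 189.7] [-0.0104 -0.0964]
[0.08, 0.075, 0.091] [ 7.07  4.26 -0.08]
[0.08, 0.084, 0.091] [ 7.    4.55 -0.08]
[0.08, 0.084, 0.055] [ 7.    4.55 -1.28]
[0.0, 0.058, 0.055] [ 4.61  3.08 -1.28]
[-0.05, 0.028, 0.055] [ 3.22  1.72 -1.28]
[-0.1, 0.0, 0.055] [ 1.82  0.42 -1.28]
```

Emit:
move_arm(targets=[{"dx":1.1,"dy":0.8,"dz":0,"spin":0.6,"claw":0.85},{"dx":2.2,"dy":1.6,"dz":0,"spin":1.2,"claw":0.85},{"dx":3.3,"dy":2.5,"dz":0,"spin":1.8,"claw":0.85},{"dx":4.4,"dy":3.3,"dz":0,"spin":2.4,"claw":0.85},{"dx":5.5,"dy":4.1,"dz":0,"spin":3,"claw":0.85},{"dx":6.63,"dy":4.92,"dz":0,"spin":3.5,"claw":0.85},{"dx":6.63,"dy":4.92,"dz":-0.6,"spin":3.5,"claw":0.85},{"dx":6.63,"dy":4.92,"dz":-1.1,"spin":3.5,"claw":0.85},{"dx":6.63,"dy":4.92,"dz":-1.2,"spin":3.5,"claw":0.85},{"dx":6.33,"dy":4.63,"dz":-1.2,"spin":3.5,"claw":0.85},{"dx":6.02,"dy":4.35,"dz":-1.2,"spin":3.5,"claw":0.85},{"dx":5.72,"dy":4.06,"dz":-1.2,"spin":3.5,"claw":0.85},{"dx":5.41,"dy":3.77,"dz":-1.2,"spin":3.5,"claw":0.85},{"dx":5.11,"dy":3.49,"dz":-1.2,"spin":3.5,"claw":0.85},{"dx":4.8,"dy":3.2,"dz":-1.2,"spin":3.5,"claw":0.85},{"dx":4.5,"dy":2.91,"dz":-1.2,"spin":3.5,"claw":0.85},{"dx":4.19,"dy":2.63,"dz":-1.2,"spin":3.5,"claw":0.85},{"dx":3.89,"dy":2.34,"dz":-1.2,"spin":3.5,"claw":0.85},{"dx":3.58,"dy":2.05,"dz":-1.2,"spin":3.5,"claw":0.85},{"dx":3.28,"dy":1.76,"dz":-1.2,"spin":3.5,"claw":0.85}])

```text
clock: 18.35
tcp_pos: [0.4928, 0.2663, 0.0537]
orientation: [0.0, -0.354, 0.935, 0.0]
wrist_force: [0.9, -0.4, 0.3]
gripper_width: 0.151
finger_force: 0.3
```

```bash
python3 - <<'E'
from h import *
where(); nuts(); chk([-.065,.02,.1],7)
go([[-.09,.006,.055],[-.1,0,.055],[-.16,0,.055]])
E
```

```text
t 18.35 tray [-0.0504  0.0282] z 0.0537 F [ 0.9 -0.4  0.3] w 0.151
scene blob 371 [289.2 174.8] [ 0.0346 -0.0628]
scene blob 59 [293.  189.8] [-0.0102 -0.097 ]
[-0.065, 0.02, 0.1] 235 186
[[ 76  62  43  58  92 106  85  56  64  98 112 113 101  91 102 101  73  40
   36  65 105]
 [ 73  63  44  53  86 102  87  56  51  78  89  90  86  83 100  98  71  41
   42  72 105]
 [ 75  62  45  53  83  99  85  56  49  67  75  79  76  82 100  99  73  46
   48  84 112]
 [ 75  68  52  56  80 100  85  55  52  68  77  77  74  78 100 102  77  41
   52  85 112]
 [ 77  72  63  62  84  98  89  63  63  77  83  84  80  79  99 106  80  56
   57  81 106]
 [ 76  76  73  77  90 101  98  86  81  91  97 100  94  87 103 107  88  68
   69  80  88]
 [ 76  75  77  80  90 103 106 101  92  86  86  94  96  97 106 106  91  77
   77  77  76]
 [ 73  74  76  79  84  96 105 100  83  67  65  69  87  99 105  98  87  79
   77  76  77]
 [ 76  77  77  77  81  92 103 101  85  68  67  74  91 102  98  90  81  77
   76  76  77]
 [ 77  79  78  79  80  91 103 108 103  95  96 101 107 104  96  84  79  76
   77  77  76]
 [ 77  76  78  78  78  91 105 110 112 111 113 114 115 109  96  83  80  78
   78  77  78]
 [ 77  79  76  76  79  91 104 109 111 114 116 117 117 111  95  83  77  77
   80  86  87]
 [ 75  78  77  76  80  85  96 104 109 114 118 116 115 108  94  81  81  86
   94 106 113]
 [ 77  78  77  77  80  79  82  94 102 109 111 107 103  95  83  80  86 104
  113 119 119]
 [ 77  77  78  77  78  77  80  81  84  93  92  88  85  83  81  78  91 111
  120 121 123]]
[-0.09, 0.006, 0.055] [-1.08 -1.    0.05]
[-0.1, 0, 0.055] [-1.35 -1.27  0.05]
[-0.16, 0, 0.055] [-3.3  -1.74  0.05]
```

Emit:
move_arm(targets=[{"dx":-0.3,"dy":-0.28,"dz":0.02,"spin":-0.4,"claw":0.85},{"dx":-0.6,"dy":-0.55,"dz":0.02,"spin":-0.9,"claw":0.85},{"dx":-0.9,"dy":-0.82,"dz":0.02,"spin":-1.4,"claw":0.85},{"dx":-1.2,"dy":-1.05,"dz":0.02,"spin":-2,"claw":0.85},{"dx":-1.5,"dy":-1.25,"dz":0.02,"spin":-2.6,"claw":0.85},{"dx":-1.8,"dy":-1.36,"dz":0.02,"spin":-3.1,"claw":0.85},{"dx":-2.1,"dy":-1.45,"dz":0.02,"spin":-3.5,"claw":0.85},{"dx":-2.4,"dy":-1.52,"dz":0.02,"spin":-3.5,"claw":0.85},{"dx":-2.7,"dy":-1.6,"dz":0.02,"spin":-3.5,"claw":0.85},{"dx":-3.0,"dy":-1.67,"dz":0.02,"spin":-3.5,"claw":0.85},{"dx":-3.3,"dy":-1.74,"dz":0.02,"spin":-3.5,"claw":0.85},{"dx":-3.3,"dy":-1.74,"dz":0.02,"spin":-3.5,"claw":0.85},{"dx":-3.3,"dy":-1.74,"dz":0.4,"spin":-3.5,"claw":0.85},{"dx":-3.3,"dy":-1.74,"dz":1.4,"spin":-3.5,"claw":1}])

```text
clock: 20.15
tcp_pos: [0.3939, 0.2143, 0.0958]
orientation: [-0.001, -0.117, 0.993, -0.0]
wrist_force: [-0.1, -0.6, -0.2]
gripper_width: 0.0
finger_force: 0.0
```

```bash
python3 - <<'E'
from h import *
where(); nuts(); chk([-.13,0,.095],9)
print('ear check'); chk([-.1215,.098,.124],5)
go([[-.125,.15,.13],[-.1215,.125,.13],[-.1215,.125,.084]])
E
```

```text
t 20.15 tray [-0.1587  0.0009] z 0.0958 F [-0.1 -0.6 -0.2] w 0.0
scene blob 376 [289.2 174.8] [ 0.0346 -0.0629]
scene blob 66 [292.9 189.6] [-0.0099 -0.0965]
[-0.13, 0, 0.095] 226 207
[[ 59  39  30  44  70  99 112 118 123 121 122 123 124 122 124 122 124 122
  123 123 124]
 [ 62  42  44  75  98 116 121 122 123 122 123 124 123 124 123 124 123 125
  124 124 124]
 [ 75  62  78 100 116 122 123 124 121 123 122 122 123 123 124 124 124 124
  124 124 124]
 [ 95  94 107 118 121 122 122 123 123 123 123 124 124 123 124 124 124 125
  125 124 124]
 [105 112 118 122 124 123 123 122 123 123 125 124 123 125 125 124 126 125
  125 123 122]
 [117 118 120 122 124 123 123 123 124 122 122 124 124 123 120 123 124 125
  124 125 123]
 [120 119 121 124 121 120 122 122 124 123 122 122 123 123 123 123 122 124
  124 124 122]
 [121 119 121 123 123 122 121 123 122 121 121 121 121 125 125 125 124 122
  123 122 122]
 [121 120 121 121 122 120 119 122 123 119 121 120 122 122 125 128 125 123
  122 122 121]
 [120 120 121 122 122 121 120 121 120 121 122 120 120 120 122 124 122 121
  121 122 124]
 [122 120 122 122 121 120 
[... 1222 characters left out ...]
4 123 107  86  63  49  39
   34  27  26]
 [123 123 125 122 120 121 144 160 158 142 129 125 120 106  90  83  78  61
   42  37  40]
 [125 124 126 125 130 135 154 153 138 128 124 123 120 114 103 106 108  94
   72  64  73]
 [123 128 135 136 137 141 144 137 128 126 122 121 122 125 119 119 120 114
  102 100 104]
 [128 136 153 150 146 153 148 134 126 124 123 123 123 123 122 121 123 121
  117 118 117]
 [125 130 144 151 154 151 146 133 126 128 137 137 128 122 121 121 121 120
  121 123 121]
 [125 128 133 140 140 139 138 130 125 137 157 160 147 134 127 123 120 119
  121 122 120]]
[-0.125, 0.15, 0.13] [-0.14  5.06  1.  ]
[-0.1215, 0.125, 0.13] [0.17 4.28 1.  ]
[-0.1215, 0.125, 0.084] [ 0.17  4.28 -0.53]
```

Tray floor and spout are empty. I go to the ear's +y side and look into the bin before closing.

Emit:
move_arm(targets=[{"dx":0,"dy":0,"dz":1.0,"spin":0,"claw":1},{"dx":0,"dy":1.4,"dz":1.2,"spin":0,"claw":1},{"dx":0,"dy":2.8,"dz":1.2,"spin":0,"claw":1},{"dx":0.1,"dy":4.28,"dz":1.2,"spin":0,"claw":1},{"dx":0.17,"dy":4.28,"dz":0.5,"spin":0,"claw":1},{"dx":0.17,"dy":4.28,"dz":-0.2,"spin":0,"claw":1},{"dx":0.17,"dy":4.28,"dz":-0.53,"spin":0,"claw":1},{"dx":0.17,"dy":4.28,"dz":-0.53,"spin":0,"claw":1}])

```text
clock: 21.2
tcp_pos: [0.3994, 0.3428, 0.0797]
orientation: [-0.0, -0.117, 0.993, -0.0]
wrist_force: [-0.1, 0.3, 0.5]
gripper_width: -0.0
finger_force: 0.0
```

```bash
python3 - <<'E'
from h import *
where()
go([[-.1215,.1,.08],[-.1215,.022,.08],[-.1215,.026,.08]])
c=eyes.camera('top'); im=c['pixels'][:,:,::-1]; im=im[205:275,205:290]
im=np.clip(im.astype(float)*2.2,0,255).astype(np.uint8)
s=eyes.camera('scene')['pixels'][:,:,::-1][150:270,165:270]
o=np.zeros((560,800,3),np.uint8); a=cv2.resize(im,None,fx=4.5,fy=4.5,interpolation=cv2.INTER_CUBIC); b=cv2.resize(s,None,fx=3.9,fy=3.9,interpolation=cv2.INTER_CUBIC)
o[:a.shape[0],:a.shape[1]]=a; o[:b.shape[0],385:385+b.shape[1]]=b
cv2.imwrite('pics/last.png',o)
E
```

```text
t 21.2 tray [-0.1231  0.1246] z 0.0797 F [-0.1  0.3  0.5] w -0.0
[-0.1215, 0.1, 0.08] [ 0.25 -0.78  0.01]
[-0.1215, 0.022, 0.08] [ 0.86 -3.31  0.01]
[-0.1215, 0.026, 0.08] [ 0.83 -3.18  0.01]
```

View pics/last.png

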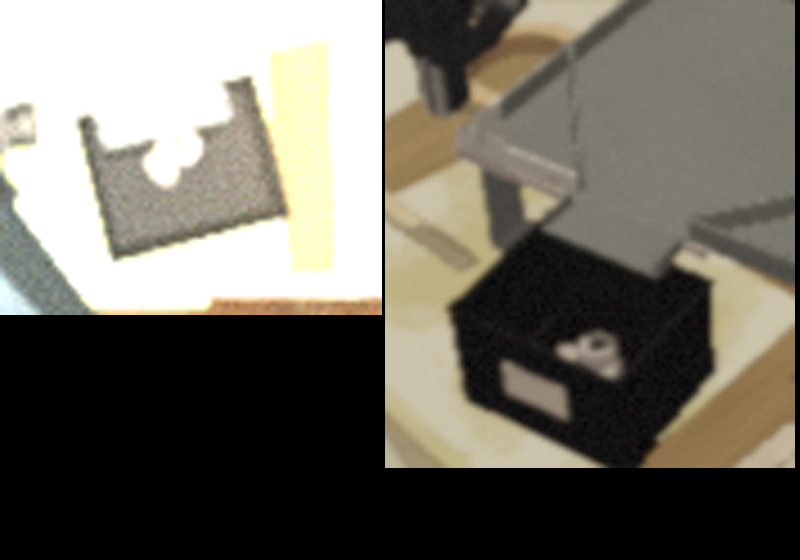

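The right panel shows the nuts heaped in the bin at about (595,350), and the left panel shows three blobs at about (175,155). Now I push the gate shut.

Emit:
move_arm(targets=[{"dx":0.13,"dy":-0.4,"dz":0,"spin":0,"claw":1},{"dx":0.25,"dy":-0.78,"dz":0,"spin":0,"claw":1},{"dx":0.33,"dy":-1.1,"dz":0,"spin":0,"claw":1},{"dx":0.41,"dy":-1.43,"dz":0,"spin":0,"claw":1},{"dx":0.49,"dy":-1.76,"dz":0,"spin":0,"claw":1},{"dx":0.57,"dy":-2.1,"dz":0,"spin":0,"claw":1},{"dx":0.65,"dy":-2.43,"dz":0,"spin":0,"claw":1},{"dx":0.73,"dy":-2.76,"dz":0,"spin":0,"claw":1},{"dx":0.8,"dy":-3.03,"dz":0,"spin":0,"claw":1},{"dx":0.8,"dy":-3.03,"dz":0,"spin":0,"claw":1}])

```text
clock: 22.55
tcp_pos: [0.4227, 0.2556, 0.0799]
orientation: [-0.001, -0.118, 0.993, 0.004]
wrist_force: [-9.0, 33.2, -1.2]
gripper_width: -0.0
finger_force: 15.4
```

Emit:
move_arm(targets=[{"dx":0.02,"dy":-0.1,"dz":0,"spin":0,"claw":1},{"dx":0.02,"dy":-0.1,"dz":0,"spin":0,"claw":1}])

```text
clock: 22.8
tcp_pos: [0.4228, 0.2551, 0.0801]
orientation: [-0.001, -0.119, 0.993, 0.006]
wrist_force: [-13.2, 50.0, -2.7]
gripper_width: -0.002
finger_force: 23.0
```

```bash
python3 - <<'E'
from h import *
where()
E
```

```text
t 22.8 tray [-0.121   0.0338] z 0.0801 F [-13.2  50.   -2.7] w -0.002
```

The stop is reached. I back off, retract and check the gate.

Emit:
move_arm(targets=[{"dx":-0.05,"dy":0.25,"dz":0,"spin":0,"claw":1},{"dx":-0.12,"dy":0.55,"dz":0,"spin":0,"claw":1},{"dx":-0.12,"dy":0.55,"dz":0.8,"spin":0,"claw":1},{"dx":-0.12,"dy":0.55,"dz":2,"spin":0,"claw":1},{"dx":-1,"dy":2.4,"dz":3,"spin":0,"claw":1},{"dx":-2,"dy":4,"dz":3.5,"spin":0,"claw":1},{"dx":-3,"dy":5,"dz":3.5,"spin":0,"claw":1},{"dx":-4,"dy":6,"dz":3.5,"spin":0,"claw":1},{"dx":-4,"dy":6,"dz":3.5,"spin":0,"claw":1}])

```text
clock: 23.92
tcp_pos: [0.3023, 0.4302, 0.1842]
orientation: [-0.0, -0.119, 0.993, -0.0]
wrist_force: [-0.4, -0.4, -0.3]
gripper_width: -0.0
finger_force: 0.0
```

```bash
python3 - <<'E'
from h import *
where()
b=cv2.resize(cv2.imread('pics/s1.png'),(512,384),interpolation=cv2.INTER_AREA).astype(int)
n=eyes.camera('scene')['pixels'][:,:,::-1].astype(int)
# register gate-ear patch now against the first picture
u,v=np.round(proj('scene',T(P,[[-.1215,.02,.117]]))[0]).astype(int)
t=b[v-8:v+9,u-8:u+9].astype(np.uint8); w=n[v-20:v+21,u-20:u+21].astype(np.uint8)
r=cv2.matchTemplate(w,t,cv2.TM_CCOEFF_NORMED); print(cv2.minMaxLoc(r),'expected loc (12,12)')
k=1/np.linalg.norm(np.diff(proj('scene',T(P,[[-.1215,.02,.117],[-.1215,.03,.117]])),axis=0)); print('10mm px',1/k)
d=(abs(n-b).sum(2)>90).astype(np.uint8); N,l,st,ce=cv2.connectedComponentsWithStats(d)
for i in range(1,N):
    if st[i,4]>8: print(st[i],ce[i].round())
E
```

```text
t 23.93 tray [-0.197   0.2323] z 0.1842 F [-0.4 -0.4 -0.3] w -0.0
(-0.48631441593170166, 0.9623242020606995, (24, 10), (12, 12)) expected loc (12,12)
10mm px 4.0920434951752025
[  39    0   69   45 2404] [76. 21.]
[  58   37   69  105 3282] [96. 87.]
[ 0 85  3 11 25] [ 1. 90.]
[  0 113  12  55 355] [  4. 146.]
[208 234  18  14 152] [218. 240.]
[110 272  34  25 523] [127. 285.]
[ 51 275   9   7  40] [ 55. 278.]
[ 99 283  11  14  39] [104. 289.]
[ 69 284   7   5  16] [ 72. 287.]
[ 144  294   26   90 1410] [157. 342.]
[ 81 321   8   6  21] [ 85. 324.]
[ 95 337  16  47 257] [104. 367.]
[ 70 351   6   4  14] [ 73. 353.]
[ 47 373   9   6  26] [ 51. 376.]
[170 373   8  11  62] [173. 379.]
```

```bash
python3 -c "
from bench import manip; print(manip.close_job())"
```

```text
the job is handed in; nothing more can be done
None
```

The job is handed in at about 24 s: the gate was pushed fully open, all three nuts were swept into the bin, the gate was pushed shut against its stop, and the pot, bin and bystanders show no movement in the last scene picture (no verdict was returned).

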